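# Hover the chamber's cover over its screw holes

## Robot

A 7-joint arm with a two-finger parallel gripper is mounted at the origin on the work surface; the furniture and walls round the work are solid. World frame = base frame: x ahead of the robot, y to its left, z up, the work surface at z = 0. Lengths are in m, angles in rad, forces in N, time in s.
With the tool pointing down it reaches from about 0.4 to 0.85 m from the base axis. Payload 10.4 kg.
Tool frame: the origin (TCP) lies midway between the tips of the shut fingers; the grasp point (between the pads) lies 19 mm behind it (manip.tcp_to_grasp is the distance from the TCP to the grasp point, in m); z points along the fingers, y is the line along which they close (so a half turn about z gives the same grasp; the last joint's range is limited). The gripper opens to 87 mm and grips with 3 to 60 N. Pads are 19 mm wide; open, the fingers measure 117 mm over their backs; the gripper's body (75 mm by 190 mm) begins 51 mm behind the grasp point.
Start: joints at [1.212, 0.332, -0.065, 1.46, 0.022, 1.35, -0.088], TCP at [0.206, -0.59, 0.223] pointing down, gripper open.
Joint ranges: [-2.6, 2.6], [-0.5, 2.12], [-1.47, 1.34], [0.16, 2.42], [-1.27, 4.41], [0.06, 2.06], [-2.6, 2.6]. Speed limits (rad/s): [2.22, 2.22, 2.79, 2.79, 3.14, 3.14, 3.14].

## Interface

Orientations are given as a rotation vector (axis times angle).
In Python, from workcell import manip gives the robot as it stands.
- The arm moves only by the tool step_arm, never from a script. Its argument "deltas" is a list of rows, each an object of numbers: "dx", "dy", "dz": the shift along the tool's x, y, z in cm; "rx", "ry", "rz": the turn, a rotation vector about the tool's x, y, z in degrees; "claw": the gripper's target within -1 to 1 (shut at 1, half-way at 0, fully open at -1). In form: [{"dx": .., "dy": .., "dz": .., "rx": .., "ry": .., "rz": .., "claw": ..}, ...]. A call has 1 to 20 rows; each row is the pose to reach, as a shift and turn from the pose commanded when the call began, along the tool's axes at that moment; what a row does not reach only later rows make up. A row lasts 1/12 s, in which the tool goes at most 41.7 mm and 7.16 degrees, less where a joint would pass 70% of its speed; a pose out of reach is approached as far as the arm can. A call with a gripper value outside its range is refused whole. The fingers move at their own pace and stop on an object; "squeeze" is the grip in N (left out, the last holds). Time passes only in rows, so rows that repeat a pose let the fingers close. It gives the time, the measured TCP pose, the force, the opening and the grip force at its end, in the units of the state.
- manip.observe(): the state, without advancing time (a new reading comes with each control period).
- manip.read_camera(name): name is "scene" or "top" or "wrist"; returns a dict with "img" (384x512x3 uint8, blue, green, red), "depth" (384x512 float32, m along the optical axis (not along the pixel's ray), 0 where there is no reading), "fx", "fy", "cx", "cy" (pixels), "xyz" and "rotation" of the camera in the world; the wrist camera has in their place "T_tool_cam" (4x4, takes a point from camera to tool coordinates, whose origin is the TCP and whose axes are the flange's). Camera axes: x right, y down, z forward; pixel columns grow to the right and rows downward; lengths in m; the calibration is good to about 2 mm. A picture is of the moment at which its call begins: read the wrist's pose just before it.
- manip.finish_job(): hands the job in; it is judged then, once.
The state is a dict: "clock": time; "joint_pos": joint angles; "qd": joint speeds; "effort": joint torques, N m; "eef_pos": TCP position; "eef_rot": TCP orientation; "contact_force": force on the tool from outside, world axes, zero at the start; "ft_torque": the same for the moment, N m; "grip_width": opening from 0.0 (shut) to 1.0 (fully open); "grip_force": force on a finger pad.
Only numpy, scipy, OpenCV 4.12 (cv2) and the standard library are available. Lean on these libraries where they do the work, as an engineer would, in place of code of your own. Each camera call takes 0.05 s, during which the arm holds its last target. There are 200 camera calls.

## Task

Lift the cover plate off its parking stand by its handle and hold it level about a centimetre above the measuring chamber, plate over flange (either way round), so that looking straight down each of the four threaded holes shows whole through a hole of the cover, ready for a colleague to start the screws; finish while still holding it there. The handle is only glued on, so squeeze it gently, with no more than 20 N of grip force per finger. Never let the cover touch the chamber, and leave the small jar, the beaker and the vial where they stand.

Things in the scene. Friction and masses are not known exactly. Their poses are not given: they have to be found in the camera images.
- cover: Loose white ceramic cover plate, 110 (x) x 80 (y) x 6 mm, about 0.24 kg, with four 13 mm through holes near its corners and a steel bridge handle on top; looks the same after a half turn. Origin: centre of its underside; z up, x along its long side. At the start it lies loosely on the stand, up to 5 mm and 0.15 rad off the stand's own position.
- cover_grip (a point): Middle of the cover's handle bar, 31 mm above the middle of the cover's underside. The bar runs along the cover's x: 70 mm long, 14 mm wide (y), from 24 to 38 mm above the underside, on a 12 mm leg near each end (open below between them). Take it across its 14 mm width.
- stand: Fixed grey plastic parking stand, 100 x 74 x 20 mm: a base with two cross rails, on whose tops (20 mm above the bench) the cover lies. Origin: centre of its underside on the bench; x along its long side.
- chamber: Fixed aluminium measuring chamber, an open box 56 mm high; top flange 110 (x) x 80 (y) mm, the cover's outline, with a 58 x 36 mm opening, a seal under 1 mm proud and four 5 mm threaded holes near the corners. A hose port on each short end at 26 mm height, to 74 mm from the centre. Origin: centre of its underside on the bench; z up, x along its long side. Chamber and stand may swap places.
- chamber_top (a point): Centre of the chamber's flange top, 56 mm above the bench; axes as the chamber's.
- jar_small: Bystander: small white jar with a blue cap, 48 mm across, 61 mm high; origin at the centre of its underside.
- vial: Bystander: glass vial with a white cap, 21 mm across, 45 mm high; origin at the centre of its underside.
- beaker: Bystander: clear 58 x 64 x 70 mm beaker; origin at the centre of its underside.
- hole0 (a point): Hole of the cover at x +43, y +28 mm of the cover's frame: its centre on the plate's underside.
- hole1 (a point): Hole of the cover at x -43, y +28 mm of the cover's frame: its centre on the plate's underside.
- hole2 (a point): Hole of the cover at x -43, y -28 mm of the cover's frame: its centre on the plate's underside.
- hole3 (a point): Hole of the cover at x +43, y -28 mm of the cover's frame: its centre on the plate's underside.
- thread0 (a point): Threaded hole of the chamber at x +43, y +28 mm of the chamber's frame: centre of its mouth, 56 mm above the bench.
- thread1 (a point): Threaded hole of the chamber at x -43, y +28 mm of the chamber's frame: centre of its mouth, 56 mm above the bench.
- thread2 (a point): Threaded hole of the chamber at x -43, y -28 mm of the chamber's frame: centre of its mouth, 56 mm above the bench.
- thread3 (a point): Threaded hole of the chamber at x +43, y -28 mm of the chamber's frame: centre of its mouth, 56 mm above the bench.

How it is judged:
On the way:
1. the cover is held by the fingers, clear of its stand (contact force between the fingers and cover above 1 N and contact force between cover and stand below 0.1 N and height (world z) of cover above 0.035 m), for 0.2 s.
At the end, for the whole second after the job is handed in: The fingers hold the cover at rest, its underside 4 to 20 mm above the chamber's flange and level within 0.06 rad, each of its four holes within 4 mm sideways of a threaded hole (either way round); it touches neither the chamber nor the stand (((horizontal distance between hole0 and thread0 below 0.004 m and horizontal distance between hole1 and thread1 below 0.004 m and horizontal distance between hole2 and thread2 below 0.004 m and horizontal distance between hole3 and thread3 below 0.004 m) or (horizontal distance between hole0 and thread2 below 0.004 m and horizontal distance between hole1 and thread3 below 0.004 m and horizontal distance between hole2 and thread0 below 0.004 m and horizontal distance between hole3 and thread1 below 0.004 m)) and z of cover in the frame of chamber_top between 0.004 and 0.02 m and angle between cover's own z axis and vertical below 0.06 rad and contact force between the fingers and cover above 1 N and contact force between cover and chamber below 0.1 N and contact force between cover and stand below 0.1 N and linear speed of cover below 0.01 m/s); the arm keeps its last pose, push and grip.
It fails at once if the handle is squeezed with more than 20 N per finger (judged as 50 N summed over both fingers) (contact force between the fingers and cover above 50 N).
It fails at once if the cover touches the chamber (contact force between cover and chamber above 0.5 N).
It fails at once if the small jar, the beaker or the vial is moved by more than 15 mm (distance of any of jar_small, beaker, vial from where it was at the start of the episode above 0.015 m).
It also fails if it takes over 42 s, if anything falls off the work surface, if the arm or the gripper's body presses on something with over 40 N, if the wrist force passes 120 N, or if a joint passes its speed limit or range.

## Working session

There is one attempt and no reset: what is moved stays moved. The work goes in short steps, Python scripts to look and compute and a tool call to move; the robot and the scene stay as the last step left them, time stands still between calls to the robot, and variables do not carry over. Pictures are saved under pics/ and viewed, at most 10 in all, crops included, and the job is handed in when it is done.

Besides the shell and the picture viewer there is one more tool, called after "Call:" as name([rows], argument=value, ...), one row to a line, values as JSON. step_arm: Moves the arm, as the interface text tells. Its arguments: {"type":"object","properties":{"deltas":{"type":"array","items":{"type":"object","properties":{"dx":{"type":"number"},"dy":{"type":"number"},"dz":{"type":"number"},"rx":{"type":"number"},"ry":{"type":"number"},"rz":{"type":"number"},"claw":{"type":"number"}}}},"squeeze":{"type":"number"}},"required":["deltas"]}

```bash
mkdir -p pics; python3 - <<'E'
from workcell import manip
import cv2,numpy as np
s=manip.observe();print({k:np.round(v,3) for k,v in s.items()},manip.tcp_to_grasp)
for n in("top","scene"):
    c=manip.read_camera(n);cv2.imwrite(f"pics/{n}0.png",c["img"]);np.savez(f"{n}0.npz",**c)
    print(n,c["fx"],c["cx"],c["cy"],c["xyz"],np.round(c["rotation"],3))
E
```

```text
{'clock': np.float64(0.0), 'joint_pos': array([ 1.212,  0.333, -0.065,  1.461,  0.022,  1.35 , -0.088]), 'qd': array([ 0.001,  0.001,  0.002,  0.001,  0.001,  0.001, -0.001]), 'effort': array([ 0.0000e+00, -6.2326e+01,  2.5000e-02, -3.8990e+01, -6.1000e-02,
        4.0000e-02,  0.0000e+00]), 'eef_pos': array([ 0.206, -0.59 ,  0.222]), 'eef_rot': array([-3.096, -0.525,  0.   ]), 'contact_force': array([-0.391,  0.34 ,  0.033]), 'ft_torque': array([-0.029, -0.006, -0.008]), 'grip_force': np.float64(0.0), 'grip_width': np.float64(1.006)} 0.0187
top 362.4485644056759 257.74550500584803 187.68920610310286 [ 0.34888908 -0.20453855  0.92623462] [-2.169  2.19  -0.055]
scene 449.53217514251804 254.59159186752606 188.97625365149847 [-0.06251973  0.66584248  0.71706191] [-0.624  2.479 -1.331]
```

View pics/top0.png

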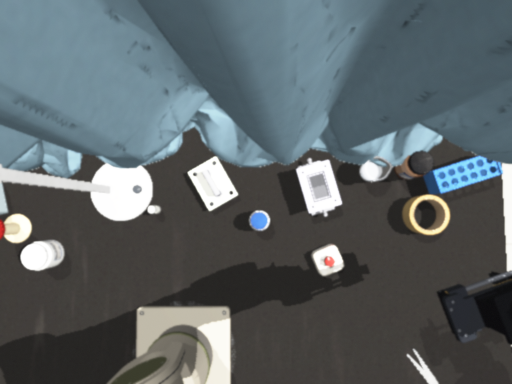

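View pics/scene0.png

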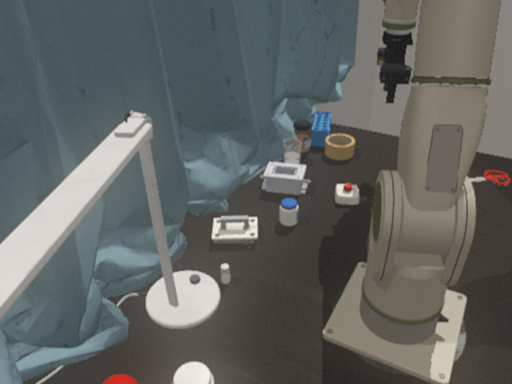

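The top picture shows the cover on its stand at (212,184) and the chamber at (319,187). The jar is at (259,220), the vial at (154,210) and the beaker at (374,170). The scene view agrees: the lamp is beyond the vial, and curtains hang behind the row.

```bash
cat > h.py <<'E'
import numpy as np,cv2
from scipy.spatial.transform import Rotation as R
def cam_pose(c,s=None):
    if "xyz" in c: 
        r=np.asarray(c["rotation"]); return (R.from_rotvec(r).as_matrix() if r.ndim==1 else r),np.asarray(c["xyz"])
    Rt=R.from_rotvec(s["eef_rot"]).as_matrix();T=np.asarray(c["T_tool_cam"])
    return Rt@T[:3,:3],Rt@T[:3,3]+s["eef_pos"]
def ray(c,uv,z,s=None):
    Rm,p=cam_pose(c,s);uv=np.atleast_2d(uv).astype(float)
    d=np.c_[(uv[:,0]-c["cx"])/c["fx"],(uv[:,1]-c["cy"])/c["fy"],np.ones(len(uv))]@Rm.T
    return p+d*((z-p[2])/d[:,2])[:,None]
def cloud(c,s=None):
    Rm,p=cam_pose(c,s);h,w=c["depth"].shape;u,v=np.meshgrid(np.arange(w),np.arange(h));d=c["depth"]
    return np.dstack([(u-c["cx"])/c["fx"]*d,(v-c["cy"])/c["fy"]*d,d])@Rm.T+p
E
python3 - <<'E'
from h import *
c=dict(np.load("top0.npz"));P=cloud(c);np.set_printoptions(precision=4,suppress=True)
for n,uv,z in(("cover",(212,184),.026),("chamber",(319.5,187),.056),("jar",(259,220),.061),("vial",(154,210),.045),("beaker",(374,170),.07)):
    print(n,ray(c,uv,z)[0],P[int(uv[1]),int(uv[0])])
hsv=cv2.cvtColor(c["img"],cv2.COLOR_BGR2HSV)
m=((hsv[...,1]<40)&(hsv[...,2]>120)).astype(np.uint8)
for n,(a,b,e,f),z in(("cover",(185,150,242,215),.026),("chamber",(293,150,345,220),.056)):
    mm=np.zeros_like(m);mm[b:f,a:e]=m[b:f,a:e]
    k=max(cv2.findContours(mm,0,2)[0],key=cv2.contourArea)
    w=ray(c,k.reshape(-1,2),z)[:,:2];print(n,cv2.minAreaRect((w*1000).astype(np.float32)))
# max height over region
print("max z in region",[(i,P[150:230,i:i+20,2].max().round(3)) for i in range(80,400,20)])
E
```

```text
cover [ 0.4198 -0.0757  0.026 ] [ 0.4172 -0.0804  0.0586]
chamber [ 0.4075 -0.3386  0.056 ] [ 0.411  -0.3452  0.0051]
jar [ 0.33   -0.1927  0.061 ] [ 0.33   -0.1928  0.0636]
vial [0.3561 0.0634 0.045 ] [0.3561 0.0633 0.0452]
beaker [ 0.4456 -0.4657  0.07  ] [ 0.4501 -0.478   0.0297]
cover ((422.6109924316406, -77.00426483154297), (116.74935150146484, 87.58674621582031), 29.24555206298828)
chamber ((409.22576904296875, -336.95184326171875), (145.65365600585938, 85.65570831298828), 15.391505241394043)
max z in region [(80, np.float64(0.926)), (100, np.float64(0.926)), (120, np.float64(0.926)), (140, np.float64(0.926)), (160, np.float64(0.926)), (180, np.float64(0.926)), (200, np.float64(0.926)), (220, np.float64(0.926)), (240, np.float64(0.926)), (260, np.float64(0.926)), (280, np.float64(0.926)), (300, np.float64(0.926)), (320, np.float64(0.926)), (340, np.float64(0.926)), (360, np.float64(0.926)), (380, np.float64(0.926))]
```

```bash
cat >> h.py <<'E'
def delta(s,pos,yaw):
    """tool shift (cm) and turn (deg) to reach pos, tool down, tool x at world yaw deg"""
    A=R.from_rotvec(s["eef_rot"]);B=R.from_matrix(R.from_euler('z',yaw,degrees=True).as_matrix()@np.diag([1,-1,-1.]))
    return np.round(A.inv().apply(np.array(pos)-s["eef_pos"])*100,2),np.round((A.inv()*B).as_rotvec(degrees=True),2)
E
python3 - <<'E'
from workcell import manip
from h import *
s=manip.observe();c=manip.read_camera("wrist");print(np.round(c["T_tool_cam"],3),c["fx"],c["cx"],c["cy"])
print(delta(s,[.409,-.337,.26],15.4))
E
```

```text
[[-0.001 -0.968 -0.249  0.069]
 [ 1.    -0.    -0.001  0.   ]
 [ 0.001 -0.249  0.968 -0.163]
 [ 0.     0.     0.     1.   ]] 334.9292728580679 256.38331977763056 198.79985403272028
(array([ 27.51, -17.17,  -3.8 ]), array([-0.08,  0.01,  3.85]))
```

Call:
step_arm([
  {"dx": 3,"dy": -2,"dz": -1,"claw": -1},
  {"dx": 6,"dy": -4,"dz": -2,"claw": -1},
  {"dx": 9,"dy": -6,"dz": -4,"rz": 2,"claw": -1},
  {"dx": 12,"dy": -8,"dz": -4,"rz": 4,"claw": -1},
  {"dx": 15,"dy": -10,"dz": -4,"rz": 4,"claw": -1},
  {"dx": 18,"dy": -12,"dz": -4,"rz": 4,"claw": -1},
  {"dx": 21,"dy": -14,"dz": -4,"rz": 4,"claw": -1},
  {"dx": 24,"dy": -16,"dz": -4,"rz": 4,"claw": -1},
  {"dx": 27.5,"dy": -17.2,"dz": -4,"rz": 4,"claw": -1},
  {"dx": 27.5,"dy": -17.2,"dz": -4,"rz": 4,"claw": -1},
  {"dx": 27.5,"dy": -17.2,"dz": -4,"rz": 4,"claw": -1},
  {"dx": 27.5,"dy": -17.2,"dz": -4,"rz": 4,"claw": -1},
  {"dx": 27.5,"dy": -17.2,"dz": -4,"rz": 4,"claw": -1},
])

```text
invalid input
```

```bash
python3 - <<'E'
from workcell import manip
from h import *
import pickle
s=manip.observe();c=manip.read_camera("wrist");cv2.imwrite("pics/w1.png",c["img"]);pickle.dump((s,c),open("w1.pkl","wb"))
print(s["eef_pos"],s["eef_rot"],abs(s["qd"]).max())
E
```

```text
[ 0.20585879 -0.58981802  0.22195456] [-3.09637385e+00 -5.24836550e-01  3.25385135e-04] 0.002458686611453292
```

View pics/w1.png

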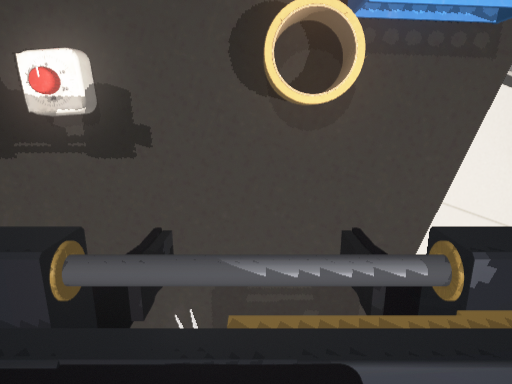

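The move was refused (perhaps every field is needed) and the arm is still at its start. In the wrist view the fingers cover everything below about row 230, so I'll stop 9 cm short of the chamber along tool x.

Call:
step_arm([
  {"dx": 3,"dy": -3,"dz": -1,"rx": 0,"ry": 0,"rz": 0,"claw": -1},
  {"dx": 6,"dy": -6,"dz": -2,"rx": 0,"ry": 0,"rz": 2,"claw": -1},
  {"dx": 9,"dy": -9,"dz": -3,"rx": 0,"ry": 0,"rz": 4,"claw": -1},
  {"dx": 12,"dy": -12,"dz": -4,"rx": 0,"ry": 0,"rz": 4,"claw": -1},
  {"dx": 15,"dy": -15,"dz": -4,"rx": 0,"ry": 0,"rz": 4,"claw": -1},
  {"dx": 18,"dy": -17,"dz": -4,"rx": 0,"ry": 0,"rz": 4,"claw": -1},
  {"dx": 19,"dy": -17,"dz": -4,"rx": 0,"ry": 0,"rz": 4,"claw": -1},
  {"dx": 19,"dy": -17,"dz": -4,"rx": 0,"ry": 0,"rz": 4,"claw": -1},
  {"dx": 19,"dy": -17,"dz": -4,"rx": 0,"ry": 0,"rz": 4,"claw": -1},
  {"dx": 19,"dy": -17,"dz": -4,"rx": 0,"ry": 0,"rz": 4,"claw": -1},
  {"dx": 19,"dy": -17,"dz": -4,"rx": 0,"ry": 0,"rz": 4,"claw": -1},
], squeeze=12)

```text
clock: 1.12
eef_pos: [0.3282, -0.3681, 0.2623]
eef_rot: [-3.114, -0.413, 0.001]
contact_force: [0.1, -1.1, -0.3]
grip_width: 1.0
grip_force: 0.0
```

```bash
python3 - <<'E'
from workcell import manip
from h import *
import pickle
s=manip.observe();c=manip.read_camera("wrist");cv2.imwrite("pics/w2.png",c["img"]);pickle.dump((s,c),open("w2.pkl","wb"))
print(s["clock"],s["eef_pos"],s["eef_rot"],abs(s["qd"]).max())
E
```

```text
1.1167 [ 0.32817683 -0.36812575  0.26228007] [-3.11409046e+00 -4.12728080e-01  6.97310326e-04] 0.003970998543887494
```

View pics/w2.png

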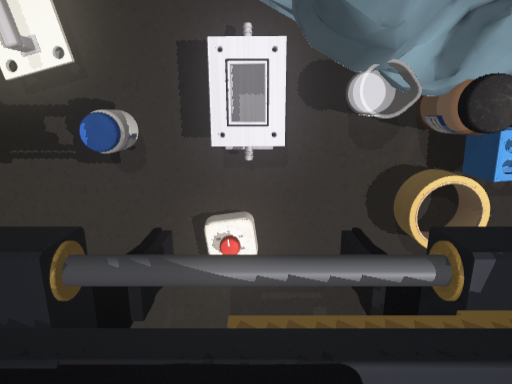

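The chamber flange is in clear view, centred at about (247,92), with its screw holes near (221,48), (275,48), (221,135) and (275,135). The cover shows partly at the upper left.

```bash
cat >> h.py <<'E'
def holes(c,s,box,z,amin,amax,thr):
    a,b,e,f=box;K=4
    g=cv2.resize(cv2.cvtColor(c["img"],6)[b:f,a:e],None,fx=K,fy=K,interpolation=cv2.INTER_CUBIC)
    n,_,st,ce=cv2.connectedComponentsWithStats((g<thr).astype(np.uint8))
    out=[]
    for i in range(1,n):
        x,y,w,h,A=st[i]
        if amin<=A/K/K<=amax and max(w,h)<2*min(w,h): out.append(((ce[i]+.5)/K-.5+[a,b]).tolist()+[A/K/K])
    out=np.array(out);return out,(ray(c,out[:,:2],z,s) if len(out) else None)
def fitrect(w):
    """pose (x,y,yaw deg mod 180) from the 4 holes in any order, and residual mm"""
    w=np.asarray(w)[:,:2];best=None;m=np.array([[43,28],[-43,28],[-43,-28],[43,-28]])/1e3
    import itertools
    for p in itertools.permutations(range(4)):
        q=w[list(p)]-w.mean(0);t=np.arctan2((m[:,0]*q[:,1]-m[:,1]*q[:,0]).sum(),(m*q).sum())
        r=q-m@np.array([[np.cos(t),np.sin(t)],[-np.sin(t),np.cos(t)]]);k=(np.abs(r).max()*1e3,*w.mean(0),np.rad2deg(t))
        if best is None or k[0]<best[0]-1e-9:best=k
    return np.round(best,4)
E
python3 - <<'E'
from h import *
import pickle
np.set_printoptions(precision=4,suppress=True)
s,c=pickle.load(open("w2.pkl","rb"))
for t in(90,130,160):
    o,w=holes(c,s,(208,36,287,146),.056,2,60,t);print(t,o,w)
P=cloud(c,s);print("flange z",np.median(P[60:130,213:222,2]))
g=cv2.cvtColor(c["img"],6);m=np.zeros_like(g);m[30:146,200:295]=(g[30:146,200:295]>190)
k=max(cv2.findContours(m,0,2)[0],key=cv2.contourArea);print(cv2.minAreaRect((ray(c,k.reshape(-1,2),.056,s)[:,:2]*1e3).astype(np.float32)))
E
```

```text
90 [[274.0089  49.0729  10.5   ]
 [219.4715  49.3085   9.875 ]
 [222.0616 134.4736   8.875 ]
 [273.3904 134.2295   9.125 ]] [[ 0.4598 -0.351   0.056 ]
 [ 0.4451 -0.2973  0.056 ]
 [ 0.3627 -0.32    0.056 ]
 [ 0.3774 -0.3737  0.056 ]]
130 [[274.1793  48.9194  17.25  ]
 [219.5187  49.1447  15.875 ]
 [222.0672 134.4483  14.0625]
 [273.5088 134.2281  14.25  ]] [[ 0.46   -0.3511  0.056 ]
 [ 0.4453 -0.2973  0.056 ]
 [ 0.3627 -0.32    0.056 ]
 [ 0.3774 -0.3738  0.056 ]]
160 [[219.5788  49.0477  20.625 ]
 [274.2973  48.7878  23.125 ]
 [273.5584 134.2223  18.3125]
 [222.1013 134.4631  18.4375]] [[ 0.4454 -0.2974  0.056 ]
 [ 0.4601 -0.3512  0.056 ]
 [ 0.3775 -0.3738  0.056 ]
 [ 0.3627 -0.32    0.056 ]]
flange z 0.056584340346592016
((412.939208984375, -334.9700622558594), (112.21759033203125, 79.83785247802734), 15.31050968170166)
```

```bash
python3 - <<'E'
from workcell import manip
from h import *
import pickle
s,c=pickle.load(open("w2.pkl","rb"))
o,w=holes(c,s,(208,36,287,146),.056,2,60,130);print(fitrect(w))
print(delta(manip.observe(),[.350,-.128,.232],29))
E
```

```text
[ 0.243   0.4114 -0.3356 15.3253]
(array([  8.35, -22.61,   3.04]), array([ -0.02,   0.02, -13.9 ]))
```

Call:
step_arm([
  {"dx": 1,"dy": -3,"dz": 0,"rx": 0,"ry": 0,"rz": -3,"claw": -1},
  {"dx": 2.5,"dy": -7,"dz": 0,"rx": 0,"ry": 0,"rz": -7,"claw": -1},
  {"dx": 4,"dy": -11,"dz": 1,"rx": 0,"ry": 0,"rz": -11,"claw": -1},
  {"dx": 5.5,"dy": -15,"dz": 2,"rx": 0,"ry": 0,"rz": -14,"claw": -1},
  {"dx": 7,"dy": -19,"dz": 3,"rx": 0,"ry": 0,"rz": -14,"claw": -1},
  {"dx": 8.3,"dy": -22.6,"dz": 3,"rx": 0,"ry": 0,"rz": -14,"claw": -1},
  {"dx": 8.3,"dy": -22.6,"dz": 3,"rx": 0,"ry": 0,"rz": -14,"claw": -1},
  {"dx": 8.3,"dy": -22.6,"dz": 3,"rx": 0,"ry": 0,"rz": -14,"claw": -1},
  {"dx": 8.3,"dy": -22.6,"dz": 3,"rx": 0,"ry": 0,"rz": -14,"claw": -1},
  {"dx": 8.3,"dy": -22.6,"dz": 3,"rx": 0,"ry": 0,"rz": -14,"claw": -1},
], squeeze=12)

```text
clock: 2.0
eef_pos: [0.3498, -0.1287, 0.2326]
eef_rot: [-3.041, -0.789, -0.0]
contact_force: [-0.3, 0.2, -0.2]
grip_width: 0.999
grip_force: 0.0
```

```bash
python3 - <<'E'
from workcell import manip
from h import *
import pickle
np.set_printoptions(precision=4,suppress=True)
s=manip.observe();c=manip.read_camera("wrist");cv2.imwrite("pics/w3.png",c["img"]);pickle.dump((s,c),open("w3.pkl","wb"))
print(s["clock"],s["eef_pos"],s["eef_rot"],abs(s["qd"]).max())
for t in(90,130): print(holes(c,s,(190,15,310,165),.026,30,300,t))
E
```

```text
2.0 [ 0.3498 -0.1287  0.2326] [-3.0407 -0.7891 -0.0003] 0.005102942053671752
(array([[216.5802,  48.0304,  62.4375],
       [275.3999,  46.6338,  40.8125],
       [272.7449, 133.1674,  78.1875],
       [219.8874, 135.257 ,  39.0625]]), array([[ 0.4461, -0.0287,  0.026 ],
       [ 0.4764, -0.0805,  0.026 ],
       [ 0.3998, -0.1212,  0.026 ],
       [ 0.37  , -0.0722,  0.026 ]]))
(array([[273.2509,  47.5266, 113.5625],
       [218.3989,  47.9979, 117.125 ],
       [272.5503, 133.0982, 100.375 ],
       [221.0258, 133.4222,  98.625 ]]), array([[ 0.4746, -0.079 ,  0.026 ],
       [ 0.4471, -0.0303,  0.026 ],
       [ 0.3998, -0.121 ,  0.026 ],
       [ 0.3724, -0.0723,  0.026 ]]))
```

View pics/w3.png

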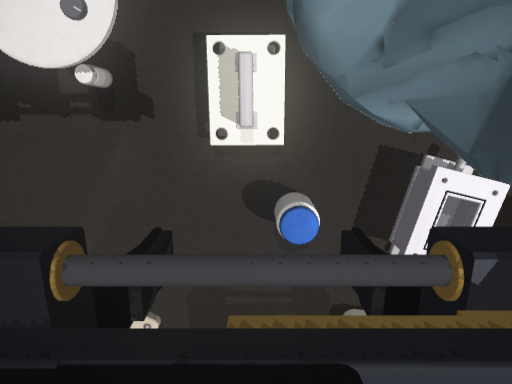

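The cover sits at (246,90) with all four holes clear and its handle running along image columns. The jar is at (297,215), well away from where the fingers go down.

```bash
python3 - <<'E'
from workcell import manip
from h import *
import pickle
np.set_printoptions(precision=4,suppress=True)
s,c=pickle.load(open("w3.pkl","rb"))
for t in (115,130,145):
    o,w=holes(c,s,(190,15,310,165),.026,30,300,t);f=fitrect(w);print(f)
P=cloud(c,s);print("plate z",np.median(P[60:120,268:280,2]),"bar z",np.median(P[65:115,243:250,2]))
# bar midline from depth
m=P[40:140,225:265];b=m[(m[...,2]>.048)][:,:2];print(cv2.minAreaRect((b*1e3).astype(np.float32)))
for z in(.12,.0345):print(delta(manip.observe(),[f[1],f[2],z],(f[3]+90)%180-90))
E
```

```text
[ 0.2611  0.4234 -0.0756 29.3826]
[ 0.1633  0.4235 -0.0757 29.3551]
[ 0.1879  0.4235 -0.0757 29.3335]
plate z 0.026454998072968916 bar z 0.058514152043611545
((424.6643981933594, -76.93971252441406), (69.0062484741211, 17.604801177978516), 29.99642562866211)
(array([ 9.01, -1.04, 11.26]), array([-0.02, -0.02, -0.25]))
(array([ 9.  , -1.04, 19.81]), array([-0.02, -0.02, -0.25]))
```

Call:
step_arm([
  {"dx": 3,"dy": -0.5,"dz": 2,"rx": 0,"ry": 0,"rz": 0,"claw": -0.6},
  {"dx": 6,"dy": -1,"dz": 4,"rx": 0,"ry": 0,"rz": 0,"claw": -0.3},
  {"dx": 9,"dy": -1,"dz": 7,"rx": 0,"ry": 0,"rz": 0,"claw": -0.2},
  {"dx": 9,"dy": -1,"dz": 10,"rx": 0,"ry": 0,"rz": 0,"claw": -0.2},
  {"dx": 9,"dy": -1,"dz": 13,"rx": 0,"ry": 0,"rz": 0,"claw": -0.2},
  {"dx": 9,"dy": -1,"dz": 15,"rx": 0,"ry": 0,"rz": 0,"claw": -0.2},
  {"dx": 9,"dy": -1,"dz": 17,"rx": 0,"ry": 0,"rz": 0,"claw": -0.2},
  {"dx": 9,"dy": -1,"dz": 18.5,"rx": 0,"ry": 0,"rz": 0,"claw": -0.2},
  {"dx": 9,"dy": -1,"dz": 19.8,"rx": 0,"ry": 0,"rz": 0,"claw": -0.2},
  {"dx": 9,"dy": -1,"dz": 19.8,"rx": 0,"ry": 0,"rz": 0,"claw": -0.2},
  {"dx": 9,"dy": -1,"dz": 19.8,"rx": 0,"ry": 0,"rz": 0,"claw": -0.2},
  {"dx": 9,"dy": -1,"dz": 19.8,"rx": 0,"ry": 0,"rz": 0,"claw": -0.2},
], squeeze=12)

```text
clock: 3.05
eef_pos: [0.4242, -0.0751, 0.0352]
eef_rot: [3.04, 0.791, 0.001]
contact_force: [-0.1, -0.2, 0.4]
grip_width: 0.6
grip_force: 0.0
```

Call:
step_arm([
  {"dx": 0,"dy": 0,"dz": 0,"rx": 0,"ry": 0,"rz": 0,"claw": 0.2},
  {"dx": 0,"dy": 0,"dz": 0,"rx": 0,"ry": 0,"rz": 0,"claw": 0.4},
  {"dx": 0,"dy": 0,"dz": 0,"rx": 0,"ry": 0,"rz": 0,"claw": 0.5},
  {"dx": 0,"dy": 0,"dz": 0,"rx": 0,"ry": 0,"rz": 0,"claw": 0.6},
  {"dx": 0,"dy": 0,"dz": 0,"rx": 0,"ry": 0,"rz": 0,"claw": 0.65},
  {"dx": 0,"dy": 0,"dz": 0,"rx": 0,"ry": 0,"rz": 0,"claw": 0.7},
  {"dx": 0,"dy": 0,"dz": 0,"rx": 0,"ry": 0,"rz": 0,"claw": 0.8},
  {"dx": 0,"dy": 0,"dz": 0,"rx": 0,"ry": 0,"rz": 0,"claw": 1},
  {"dx": 0,"dy": 0,"dz": 0,"rx": 0,"ry": 0,"rz": 0,"claw": 1},
  {"dx": 0,"dy": 0,"dz": 0,"rx": 0,"ry": 0,"rz": 0,"claw": 1},
  {"dx": 0,"dy": 0,"dz": 0,"rx": 0,"ry": 0,"rz": 0,"claw": 1},
  {"dx": 0,"dy": 0,"dz": 0,"rx": 0,"ry": 0,"rz": 0,"claw": 1},
], squeeze=12)

```text
clock: 4.05
eef_pos: [0.4237, -0.0745, 0.0346]
eef_rot: [3.04, 0.793, 0.0]
contact_force: [0.6, -0.9, 2.9]
grip_width: 0.16
grip_force: 12.0
```

Call:
step_arm([
  {"dx": 0,"dy": 0,"dz": -0.4,"rx": 0,"ry": 0,"rz": 0,"claw": 1},
  {"dx": 0,"dy": 0,"dz": -1,"rx": 0,"ry": 0,"rz": 0,"claw": 1},
  {"dx": 0,"dy": 0,"dz": -2,"rx": 0,"ry": 0,"rz": 0,"claw": 1},
  {"dx": 0,"dy": 0,"dz": -3,"rx": 0,"ry": 0,"rz": 0,"claw": 1},
  {"dx": 0,"dy": 0,"dz": -4.5,"rx": 0,"ry": 0,"rz": 0,"claw": 1},
  {"dx": 0,"dy": 0,"dz": -6,"rx": 0,"ry": 0,"rz": 0,"claw": 1},
  {"dx": 0,"dy": 0,"dz": -7.5,"rx": 0,"ry": 0,"rz": 0,"claw": 1},
  {"dx": 0,"dy": 0,"dz": -9,"rx": 0,"ry": 0,"rz": 0,"claw": 1},
  {"dx": 0,"dy": 0,"dz": -10,"rx": 0,"ry": 0,"rz": 0,"claw": 1},
  {"dx": 0,"dy": 0,"dz": -11,"rx": 0,"ry": 0,"rz": 0,"claw": 1},
  {"dx": 0,"dy": 0,"dz": -11,"rx": 0,"ry": 0,"rz": 0,"claw": 1},
  {"dx": 0,"dy": 0,"dz": -11,"rx": 0,"ry": 0,"rz": 0,"claw": 1},
], squeeze=12)

```text
clock: 5.05
eef_pos: [0.4238, -0.0745, 0.1448]
eef_rot: [3.039, 0.793, 0.001]
contact_force: [0.3, -1.0, -2.0]
grip_width: 0.159
grip_force: 12.0
```

```bash
python3 - <<'E'
from workcell import manip
from h import *
import pickle
s=manip.observe();c=manip.read_camera("wrist");pickle.dump((s,c),open("w4.pkl","wb"))
t=manip.read_camera("scene");pickle.dump(t,open("s4.pkl","wb"))
cv2.imwrite("pics/w4.png",np.hstack([cv2.resize(c["img"],(400,300)),t["img"][60:360,100:500]]))
print(s["eef_pos"],s["eef_rot"],s["grip_width"],s["contact_force"])
E
```

```text
[ 0.42378974 -0.07454303  0.14477235] [3.03928650e+00 7.92569647e-01 8.23521648e-04] 0.15927481305115668 [ 0.28789228 -0.96806041 -2.00960419]
```

View pics/w4.png

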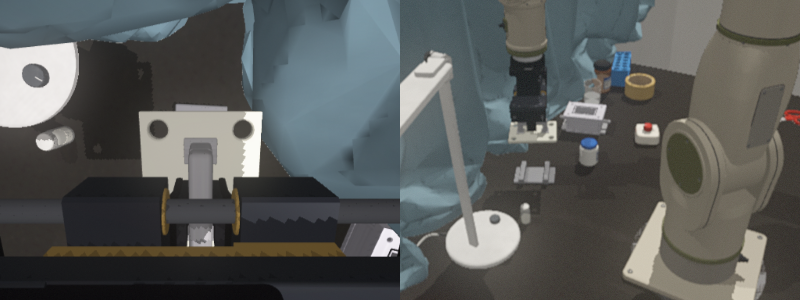

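```bash
cat >> h.py <<'E'
def held(s,c,zt):
    """cover in hand from the two far holes: centre in tool frame (mm), yaw rel. tool x (deg), pixel holes, plate depth slope"""
    o,w=holes(c,s,(180,135,335,190),zt,80,600,110)
    A=R.from_rotvec(s["eef_rot"]);q=A.inv().apply(w-s["eef_pos"])*1e3
    q=q[np.argsort(q[:,1])][:,:2];d=q[-1]-q[0];n=np.array([d[1],-d[0]])/np.hypot(*d)
    return o,d,q.mean(0)-43*n,np.rad2deg(np.arctan2(n[1],n[0]))
E
python3 - <<'E'
from h import *
import pickle
np.set_printoptions(precision=4,suppress=True)
s,c=pickle.load(open("w4.pkl","rb"));print(*held(s,c,s["eef_pos"][2]-.0086))
P=cloud(c,s)
A=R.from_rotvec(s["eef_rot"]);Q=A.inv().apply((P-s["eef_pos"]).reshape(-1,3)).reshape(P.shape)*1e3
m=np.zeros(P.shape[:2],bool);m[150:215,190:330]=1;m&=(abs(Q[...,2]-8)<8)&(c["img"].min(2)>110)&(abs(Q[...,1])>14)
p=Q[m];k=np.linalg.lstsq(np.c_[p[:,:2],np.ones(len(p))],p[:,2],rcond=None)[0];print("plate plane slopes",k,len(p))
E
```

```text
[[202.4566 165.0294 447.0625]
 [309.853  165.1093 430.875 ]] [-0.0754 55.2961] [-0.2674  0.0309] 0.07812259161238415
plate plane slopes [0.0037 0.0012 8.0939] 4660
```

```bash
python3 - <<'E'
from workcell import manip
from h import *
import pickle
c=dict(np.load("top0.npz"));P=cloud(c);s2,c2=pickle.load(open("w2.pkl","rb"));s3,c3=pickle.load(open("w3.pkl","rb"))
def pts(c,P):
    i=c["img"].astype(int);m=(i[...,0]-i[...,2]>15)&(c["depth"]>0)&(P[...,2]>.08)&(P[...,2]<.7)&(P[...,0]>.38);return P[m]
q=np.vstack([pts(c,P),pts(c2,cloud(c2,s2)),pts(c3,cloud(c3,s3))])
for y in np.arange(-.5,.05,.05):
    print(round(y,2),[ (z,round(np.percentile(t,1),3)) for z in(.08,.15,.25,.35,.5) for t in [q[(abs(q[:,1]-y)<.03)&(q[:,2]>z)&(q[:,2]<z+.12),0]] if len(t)>20])
print(delta(manip.observe(),[.34,-.2,.155],22),delta(manip.observe(),[.4114,-.3356,.125],15.3))
E
```

```text
-0.5 [(0.08, np.float64(0.493))]
-0.45 [(0.08, np.float64(0.473)), (0.15, np.float64(0.482)), (0.25, np.float64(0.482)), (0.35, np.float64(0.479)), (0.5, np.float64(0.482))]
-0.4 [(0.08, np.float64(0.474)), (0.15, np.float64(0.476)), (0.25, np.float64(0.479)), (0.35, np.float64(0.48)), (0.5, np.float64(0.489))]
-0.35 [(0.08, np.float64(0.477)), (0.15, np.float64(0.477)), (0.25, np.float64(0.486)), (0.35, np.float64(0.512)), (0.5, np.float64(0.569))]
-0.3 [(0.08, np.float64(0.461)), (0.15, np.float64(0.462)), (0.25, np.float64(0.483)), (0.35, np.float64(0.493)), (0.5, np.float64(0.524))]
-0.25 [(0.08, np.float64(0.448)), (0.15, np.float64(0.448)), (0.25, np.float64(0.453)), (0.35, np.float64(0.462)), (0.5, np.float64(0.48))]
-0.2 [(0.08, np.float64(0.456)), (0.15, np.float64(0.459)), (0.25, np.float64(0.453)), (0.35, np.float64(0.459)), (0.5, np.float64(0.467))]
-0.15 [(0.08, np.float64(0.455)), (0.15, np.float64(0.479)), (0.35, np.float64(0.468)), (0.5, np.float64(0.469))]
-0.1 [(0.08, np.float64(0.467)), (0.15, np.float64(0.543)), (0.25, np.float64(0.597)), (0.5, np.float64(0.491))]
-0.05 [(0.08, np.float64(0.504)), (0.15, np.float64(0.511)), (0.25, np.float64(0.555)), (0.35, np.float64(0.579)), (0.5, np.float64(0.598))]
-0.0 [(0.08, np.float64(0.466)), (0.15, np.float64(0.468)), (0.25, np.float64(0.485)), (0.35, np.float64(0.501)), (0.5, np.float64(0.517))]
(array([-13.4 ,   6.89,  -1.1 ]), array([-0.03,  0.04,  7.24])) (array([-13.79,  22.22,   1.89]), array([-0.03,  0.05, 13.94]))
```

```bash
python3 - <<'E'
from workcell import manip
from h import *
import pickle
np.set_printoptions(precision=3,suppress=True)
L=[(n,)+pickle.load(open(n+".pkl","rb")) for n in("w2","w3","w4")]+[("top",None,dict(np.load("top0.npz")))]
def pts(c,P):
    i=c["img"].astype(int);e=cv2.erode(((i[...,0]-i[...,2]>15)&(c["depth"]>0)).astype(np.uint8),np.ones((5,5)))>0
    return P[e&(P[...,2]>.03)&(P[...,2]<.7)&(P[...,0]>.38)]
for n,s,c in L:
    q=pts(c,cloud(c,s))
    for nm,p,yaw in(("final",[.4114,-.3356,.0826],15.3),("start",[.4238,-.0745,.145],29.3)):
        M=R.from_euler('z',yaw,degrees=True).as_matrix()@np.diag([1,-1,-1.]);t=(q-p)@M
        print(n,nm,"nearest tool-x by height:",[(a,b,len(k),round(float(np.min(k)),3)) for a,b,y in((0.,.015,.04),(-.07,0,.06),(-.13,-.07,.1),(-.2,-.13,.1),(-.3,-.2,.1),(-.5,-.3,.1)) for k in [t[(t[:,2]>a)&(t[:,2]<b)&(abs(t[:,1])<y),0]] if len(k)])
print(manip.observe()["joint_pos"])
E
```

```text
w2 final nearest tool-x by height: [(-0.07, 0, 181, 0.052), (-0.13, -0.07, 1108, 0.044)]
w2 start nearest tool-x by height: []
w3 final nearest tool-x by height: [(-0.13, -0.07, 2178, 0.06)]
w3 start nearest tool-x by height: []
w4 final nearest tool-x by height: []
w4 start nearest tool-x by height: [(-0.07, 0, 8244, 0.089), (-0.13, -0.07, 106, 0.093)]
top final nearest tool-x by height: [(-0.07, 0, 381, 0.054), (-0.13, -0.07, 798, 0.043), (-0.2, -0.13, 1383, 0.049), (-0.3, -0.2, 3011, 0.043), (-0.5, -0.3, 14780, 0.044)]
top start nearest tool-x by height: [(-0.07, 0, 577, 0.087), (-0.13, -0.07, 1810, 0.086), (-0.2, -0.13, 2381, 0.089), (-0.3, -0.2, 4829, 0.013), (-0.5, -0.3, 13512, 0.001)]
[ 0.726 -0.003 -0.647  2.018 -0.002  1.126 -0.981]
```

```bash
python3 - <<'E'
from h import *
import pickle
s,c=None,dict(np.load("top0.npz"));P=cloud(c);i=c["img"].astype(int)
e=cv2.erode(((i[...,0]-i[...,2]>15)&(c["depth"]>0)).astype(np.uint8),np.ones((3,3)))>0
q=P[e&(P[...,2]>.03)&(P[...,2]<.8)&(P[...,0]>.38)]
M=R.from_euler('z',15.3,degrees=True).as_matrix()@np.diag([1,-1,-1.]);t=(q-[.4114,-.3356,.0826])@M
for a,b in((-.07,.02),(-.13,-.07),(-.2,-.13),(-.3,-.2),(-.4,-.3),(-.6,-.4)):
    print(a,b,[(int(y*1000),round(float(k.min()*1000)) if len(k) else None) for y in np.arange(-.12,.13,.02) for k in [t[(t[:,2]>a)&(t[:,2]<b)&(abs(t[:,1]-y)<.01),0]]])
E
```

```text
-0.07 0.02 [(-120, 79), (-99, 78), (-79, None), (-59, None), (-39, None), (-19, 82), (0, 84), (20, 98), (40, 73), (60, 47), (80, 38), (100, 26), (120, 24)]
-0.13 -0.07 [(-120, 96), (-99, 74), (-79, 57), (-59, 57), (-39, 64), (-19, 74), (0, 91), (20, 111), (40, 58), (60, 47), (80, 44), (100, 43), (120, 55)]
-0.2 -0.13 [(-120, 82), (-99, 66), (-79, 58), (-59, 59), (-39, 70), (-19, 89), (0, 109), (20, 128), (40, 143), (60, 50), (80, 49), (100, 49), (120, 49)]
-0.3 -0.2 [(-120, 78), (-99, 71), (-79, 70), (-59, 72), (-39, 82), (-19, 99), (0, 118), (20, 135), (40, 149), (60, 52), (80, 46), (100, 43), (120, 43)]
-0.4 -0.3 [(-120, 80), (-99, 80), (-79, 80), (-59, 87), (-39, 92), (-19, 107), (0, 124), (20, 141), (40, 154), (60, 82), (80, 51), (100, 40), (120, 38)]
-0.6 -0.4 [(-120, 89), (-99, 88), (-79, 92), (-59, 101), (-39, 109), (-19, 121), (0, 133), (20, 146), (40, 159), (60, 155), (80, 66), (100, 45), (120, 38)]
```

```bash
python3 - <<'E'
from workcell import manip
from h import *
s=manip.observe()
for p,y in(([.345,-.13,.15],27),([.345,-.22,.15],20),([.355,-.34,.15],15.3),([.4114,-.3356,.135],15.3)):print(delta(s,p,y))
E
```

```text
(array([-9.54,  1.03, -0.6 ]), array([-0.04,  0.04,  2.24]))
(array([-13.94,   8.88,  -0.61]), array([-0.03,  0.05,  9.24]))
(array([-18.93,  19.84,  -0.61]), array([-0.03,  0.05, 13.94]))
(array([-13.79,  22.21,   0.89]), array([-0.03,  0.05, 13.94]))
```

Call:
step_arm([
  {"dx": -1,"dy": 0,"dz": -0.2,"rx": 0,"ry": 0,"rz": 0,"claw": 1},
  {"dx": -3,"dy": 0.2,"dz": -0.4,"rx": 0,"ry": 0,"rz": 0,"claw": 1},
  {"dx": -5,"dy": 0.5,"dz": -0.5,"rx": 0,"ry": 0,"rz": 1,"claw": 1},
  {"dx": -7.5,"dy": 0.8,"dz": -0.5,"rx": 0,"ry": 0,"rz": 2,"claw": 1},
  {"dx": -9.5,"dy": 1.5,"dz": -0.5,"rx": 0,"ry": 0,"rz": 3,"claw": 1},
  {"dx": -11,"dy": 3.5,"dz": -0.5,"rx": 0,"ry": 0,"rz": 5,"claw": 1},
  {"dx": -12.3,"dy": 6,"dz": -0.5,"rx": 0,"ry": 0,"rz": 7,"claw": 1},
  {"dx": -13.9,"dy": 8.9,"dz": -0.5,"rx": 0,"ry": 0,"rz": 9,"claw": 1},
  {"dx": -15.2,"dy": 11.6,"dz": -0.5,"rx": 0,"ry": 0,"rz": 11,"claw": 1},
  {"dx": -16.4,"dy": 14.3,"dz": -0.5,"rx": 0,"ry": 0,"rz": 12,"claw": 1},
  {"dx": -17.6,"dy": 17,"dz": -0.5,"rx": 0,"ry": 0,"rz": 13,"claw": 1},
  {"dx": -18.5,"dy": 19,"dz": -0.5,"rx": 0,"ry": 0,"rz": 14,"claw": 1},
  {"dx": -18.9,"dy": 19.8,"dz": -0.5,"rx": 0,"ry": 0,"rz": 14,"claw": 1},
  {"dx": -18.9,"dy": 19.8,"dz": -0.5,"rx": 0,"ry": 0,"rz": 14,"claw": 1},
  {"dx": -18.9,"dy": 19.8,"dz": -0.5,"rx": 0,"ry": 0,"rz": 14,"claw": 1},
  {"dx": -18.9,"dy": 19.8,"dz": -0.5,"rx": 0,"ry": 0,"rz": 14,"claw": 1},
], squeeze=12)

```text
clock: 6.48
eef_pos: [0.3556, -0.338, 0.1491]
eef_rot: [-3.112, -0.419, 0.001]
contact_force: [0.3, 0.3, -2.4]
grip_width: 0.16
grip_force: 12.0
```

```bash
python3 - <<'E'
from workcell import manip
from h import *
import pickle
np.set_printoptions(precision=4,suppress=True)
s=manip.observe();c=manip.read_camera("wrist");pickle.dump((s,c),open("w5.pkl","wb"))
o,d,q,y=held(s,c,s["eef_pos"][2]-.0086);print(o,d,q,y)
print(delta(s,[.4114,-.3356,.135],15.3),s["eef_pos"])
E
```

```text
[[202.4302 165.043  442.0625]] [0. 0.] [nan nan] nan
(array([5.45, 1.24, 1.41]), array([-0.06,  0.02,  0.03])) [ 0.3556 -0.338   0.1491]h.py:41: RuntimeWarning: invalid value encountered in divide
  q=q[np.argsort(q[:,1])][:,:2];d=q[-1]-q[0];n=np.array([d[1],-d[0]])/np.hypot(*d)
```

Call:
step_arm([
  {"dx": 0.8,"dy": 0.2,"dz": 0,"rx": 0,"ry": 0,"rz": 0,"claw": 1},
  {"dx": 2,"dy": 0.4,"dz": 0,"rx": 0,"ry": 0,"rz": 0,"claw": 1},
  {"dx": 3.2,"dy": 0.7,"dz": 0.5,"rx": 0,"ry": 0,"rz": 0,"claw": 1},
  {"dx": 4.4,"dy": 1,"dz": 1,"rx": 0,"ry": 0,"rz": 0,"claw": 1},
  {"dx": 5.2,"dy": 1.2,"dz": 2,"rx": 0,"ry": 0,"rz": 0,"claw": 1},
  {"dx": 5.5,"dy": 1.2,"dz": 3,"rx": 0,"ry": 0,"rz": 0,"claw": 1},
  {"dx": 5.5,"dy": 1.2,"dz": 3.5,"rx": 0,"ry": 0,"rz": 0,"claw": 1},
  {"dx": 5.5,"dy": 1.2,"dz": 3.5,"rx": 0,"ry": 0,"rz": 0,"claw": 1},
  {"dx": 5.5,"dy": 1.2,"dz": 3.5,"rx": 0,"ry": 0,"rz": 0,"claw": 1},
  {"dx": 5.5,"dy": 1.2,"dz": 3.5,"rx": 0,"ry": 0,"rz": 0,"claw": 1},
], squeeze=12)

```text
clock: 7.37
eef_pos: [0.4113, -0.337, 0.1149]
eef_rot: [3.114, 0.415, 0.0]
contact_force: [0.7, -0.1, -1.8]
grip_width: 0.161
grip_force: 12.0
```

```bash
python3 - <<'E'
from workcell import manip
from h import *
s=manip.observe();print(s["eef_pos"],delta(s,[.4114+.0003,-.3356+.0001,.0826],15.3),s["contact_force"])
E
```

```text
[ 0.41133842 -0.33698911  0.1148745 ] (array([ 0.07, -0.14,  3.23]), array([ 0.03,  0.  , -0.1 ])) [ 0.67614594 -0.14185731 -1.82550206]
```

Call:
step_arm([
  {"dx": 0,"dy": -0.1,"dz": 0.5,"rx": 0,"ry": 0,"rz": 0,"claw": 1},
  {"dx": 0.1,"dy": -0.15,"dz": 1.2,"rx": 0,"ry": 0,"rz": 0,"claw": 1},
  {"dx": 0.1,"dy": -0.15,"dz": 1.8,"rx": 0,"ry": 0,"rz": 0,"claw": 1},
  {"dx": 0.1,"dy": -0.15,"dz": 2.4,"rx": 0,"ry": 0,"rz": 0,"claw": 1},
  {"dx": 0.1,"dy": -0.15,"dz": 2.8,"rx": 0,"ry": 0,"rz": 0,"claw": 1},
  {"dx": 0.1,"dy": -0.15,"dz": 3.1,"rx": 0,"ry": 0,"rz": 0,"claw": 1},
  {"dx": 0.1,"dy": -0.15,"dz": 3.2,"rx": 0,"ry": 0,"rz": 0,"claw": 1},
  {"dx": 0.1,"dy": -0.15,"dz": 3.2,"rx": 0,"ry": 0,"rz": 0,"claw": 1},
  {"dx": 0.1,"dy": -0.15,"dz": 3.2,"rx": 0,"ry": 0,"rz": 0,"claw": 1},
  {"dx": 0.1,"dy": -0.15,"dz": 3.2,"rx": 0,"ry": 0,"rz": 0,"claw": 1},
  {"dx": 0.1,"dy": -0.15,"dz": 3.2,"rx": 0,"ry": 0,"rz": 0,"claw": 1},
], squeeze=12)

```text
clock: 8.28
eef_pos: [0.4124, -0.335, 0.0828]
eef_rot: [3.113, 0.416, 0.0]
contact_force: [-0.0, -0.5, -1.7]
grip_width: 0.16
grip_force: 12.0
```

```bash
python3 - <<'E'
from workcell import manip
from h import *
import pickle
np.set_printoptions(precision=4,suppress=True)
s=manip.observe();c=manip.read_camera("wrist");pickle.dump((s,c),open("w6.pkl","wb"));t=manip.read_camera("scene")
print(s["eef_pos"],delta(s,[.4117,-.3355,.0826],15.3),s["contact_force"])
a=cv2.resize(c["img"][130:230,170:350],None,fx=3,fy=3);b=cv2.resize(t["img"][130:230,240:330],None,fx=2.9,fy=3)
cv2.imwrite("pics/w6.png",np.hstack([a,b])[:, :800])
E
```

```text
[ 0.4124 -0.335   0.0828] (array([-0.08,  0.03,  0.02]), array([ 0.03, -0.01, -0.06])) [-0.05   -0.5114 -1.7471]
```

View pics/w6.png

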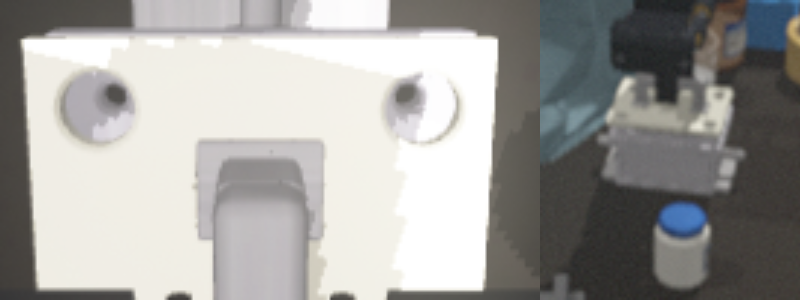

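Two threaded holes show through the far cover holes, at crop (117,95) and (404,93), shifted inwards symmetrically by perspective. I'll measure the offset by casting rays.

```bash
python3 - <<'E'
from h import *
import pickle
np.set_printoptions(precision=2,suppress=True)
s,c=pickle.load(open("w6.pkl","rb"));A=R.from_rotvec(s["eef_rot"])
tl=lambda w:A.inv().apply(w-s["eef_pos"])*1e3
g=cv2.cvtColor(c["img"],6)
px=[]
for u,v in((209,161.7),(304.7,161)):
    u0,v0=int(round(u))-5,int(round(v))-5;k=g[v0:v0+11,u0:u0+11].astype(float);w=np.clip(110-k,0,None);yy,xx=np.mgrid[v0:v0+11,u0:u0+11]
    px.append([(w*xx).sum()/w.sum(),(w*yy).sum()/w.sum()])
print(px,"threads tool mm",tl(ray(c,px,.056,s)))
_,c4=pickle.load(open("w4.pkl","rb"))
print("cover holes",tl(ray(c,[[202.46,165.03],[309.85,165.11]],s["eef_pos"][2]-.0086,s)))
E
```

```text
[[np.float64(208.13020833333334), np.float64(161.11197916666666)], [np.float64(304.4234234234234), np.float64(160.92792792792793)]] threads tool mm [[ 42.25 -27.46  26.81]
 [ 42.32  27.22  26.84]]
cover holes [[ 42.79 -27.81   8.6 ]
 [ 42.72  27.49   8.62]]
```

The remaining offset is about 0.5 mm and the plate is level about 12 mm above the flange, so I'm handing it in.

```bash
python3 -c "
from workcell import manip
print(manip.finish_job())"
```

```text
the job is handed in; nothing more can be done
None
```

The cover is held level about 12 mm above the chamber at 12 N grip, its two visible holes within about 0.5 mm of the threads (the other two are hidden by the gripper), and the job is handed in (verdict not shown).

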